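Seat a cable drum's axle in its cradle

ROBOT

A 6-joint arm with a two-finger parallel gripper is mounted at the origin on a cart in front of the work surface, level with it; the furniture and walls round the work are solid. World frame = base frame: x ahead of the robot, y to its left, z up, the work surface at z = 0. Lengths are in m, angles in rad, forces in N, time in s.
With the tool pointing down it reaches from about 0.375 to 0.9 m from the base axis. Payload 3.1 kg.
Tool frame: the origin (TCP) lies at the very end of the fingers, on their centre line; the grasp point (between the pads) lies 19 mm behind it; z points along the fingers, y is the line along which they close (so a half turn about z gives the same grasp; the last joint's range is limited). The gripper opens to 87 mm and grips with 3 to 60 N. Pads are 19 mm wide; open, the fingers measure 117 mm over their backs; the gripper's body (75 mm by 190 mm) begins 51 mm behind the grasp point.
Start: joints at [1.101, 0.527, 1.433, -0, 1.181, -0.178], TCP at [0.18, 0.599, 0.223] pointing down, gripper open.
Joint ranges: [-3.08, 3.08], [-0.75, 2.2], [0.22, 2.44], [-1.43, 4.57], [0, 2.65], [-2.85, 2.85]. Speed limits (rad/s): [2.79, 2.79, 3.14, 3.14, 3.14, 3.14].

INTERFACE

Orientations are given as a unit quaternion [x, y, z, w].
In Python, from rig import status, viewer, robot gives the robot as it stands.
- The arm moves only by the tool arm_command, never from a script. Its arguments are lists of equal length, an entry for each row: "delta_rot": the turn, a rotation vector about the tool's x, y, z in degrees, a list of three; "delta_pos": the shift along the tool's x, y, z in m, a list of three; "gripper": the closure, from -1 (fully open) to 1 (shut). In form: {"delta_rot": [[rx, ry, rz], ...], "delta_pos": [[dx, dy, dz], ...], "gripper": [gripper, ...]}. A call has 1 to 12 rows; each row is the pose to reach, as a shift and turn from the pose commanded when the call began, along the tool's axes at that moment; what a row does not reach only later rows make up. A row lasts 1/12 s, in which the tool goes at most 41.7 mm and 7.16 degrees, less where a joint would pass 70% of its speed; a pose out of reach is approached as far as the arm can. A call with a gripper value outside its range is refused whole. The fingers move at their own pace and stop on an object; "grip_force" is the grip in N (left out, the last holds). Time passes only in rows, so rows that repeat a pose let the fingers close. It gives the time, the measured TCP pose, the force, the opening and the grip force at its end, in the units of the state.
- status.get_obs(): the state, without advancing time (a new reading comes with each control period).
- viewer.camera(name): name is "scene" or "top" or "wrist"; returns a dict with "pixels" (400x640x3 uint8, blue, green, red), "fx", "fy", "cx", "cy" (pixels), "pose" (4x4, takes a point from camera to world coordinates); the wrist camera has in their place "mount" (4x4, takes a point from camera to tool coordinates, whose origin is the TCP and whose axes are the flange's). Camera axes: x right, y down, z forward; pixel columns grow to the right and rows downward; lengths in m; the calibration is good to about 2 mm. A picture is of the moment at which its call begins: read the wrist's pose just before it. There is no depth.
- robot.hand_in(): hands the job in; it is judged then, once.
The state is a dict: "time": time; "q": joint angles; "joint_velocities": joint speeds; "joint_torque": joint torques, N m; "position": TCP position; "tool_rot": TCP orientation; "ft_force": force on the tool from outside, world axes, zero at the start; "moment": the same for the moment, N m; "grip_width": finger opening in m; "grip_force": force on a finger pad.
Only numpy, scipy, OpenCV 4.12 (cv2) and the standard library are available. Lean on these libraries where they do the work, as an engineer would, in place of code of your own. Each camera call takes 0.05 s, during which the arm holds its last target. There are 200 camera calls.

TASK

Take the red cable drum off its wooden rest and lower it level into the blue cradle so that both axle ends go into the two open slots together, then press it down past the sprung keepers until both ends sit fully home on the slot floors, and let go. Keep the push gentle, never above about 40 N: how deep the slot floors stand is not known beforehand, so feel for them. Leave the other things on the bench alone.

Things in the scene. Friction and masses are not known exactly. Their poses are not given: they have to be found in the camera images.
- drum: Red cable drum, 0.4 kg, loose; origin at its centre, y along the axle (both ends alike). Core 36 mm in diameter, 56 mm long: grip it from above across the diameter. Red flanges 60 mm in diameter, 6 mm thick; then a boss of 20 mm diameter to 41 mm and the axle, 10 mm in diameter, to 62 mm from the centre. Starts on the rest with the axle level, centre 38 mm above the worktop.
- axle_end_a (a point): Point on the drum's axle, 50 mm from the drum's centre towards its +y end: goes into a slot.
- axle_end_b (a point): The same at the drum's -y end, 50 mm from the centre.
- rest: Fixed low plywood rest, 84 x 110 x 6 mm, with four rubber chocks (14 mm high) under the drum's flanges; the space under the core is free. Origin at the centre of its underside, on the worktop; the drum lies over its centre, axle along the rest's y.
- cradle: Fixed blue cradle, base 110 x 150 x 12 mm; origin at the centre of its underside on the worktop. Two steel cheeks, 10 mm thick, stand 50 mm to either side along y, with 90 mm free between them above the base. Both are one fork, clamped at an unknown, unreported height from 15 mm below to 15 mm above its middle setting. Flared ears at the slot mouths; their tops at 124 mm (middle setting).
- slot_a (a point): On the cradle at the +y cheek: where the axle's centre sits when seated if the fork is at its middle setting (92 mm above the worktop; truly 77 to 107 mm). The slot is open above, 12 mm wide along the cradle's x, its floor flat; the ears widen the mouth to about 30 mm.
- slot_b (a point): The same at the -y cheek. In each slot a sprung brass roller (keeper) sticks out 4 mm from the +x side, 6 mm above the seated axle centre. The axle first rests on both keepers about 11 mm above its seat; its weight cannot pass them. A push of about 7 to 18 N in all does; then the axle meets the hard floors and the keepers spring out over it.
- seat_a (a joint): Weakly sprung orange pin, 6 mm thick, in the floor of the +y slot: 0 m when it stands free, 3 mm proud of the floor; 0.003 m when the axle lies on the floor.
- seat_b (a joint): The same in the floor of the -y slot.
- mug: Orange mug, 81 mm wide, 101 mm high, at the left; leave it.
- grease_tin: Flat grease tin, 65 mm across, 32 mm high, behind the work; leave it.
- sealant_bottle: Small red bottle with a white nozzle, 44 mm across, 106 mm high, behind the work; leave it.
- tape_roll: Roll of blue tape lying flat, 104 mm across, 24 mm high; leave it.
- wrench_1: Steel wrench, 194 mm long, at the right; leave it.
- wrench_2: Steel wrench, 181 mm long, at the right; leave it.

How it is judged:
On the way, in this order (a step that is already met when the one before it is completed fails the run):
1. the drum is lifted clear of its rest by the gripper (height (world z) of drum above 0.075 m and contact force between the fingers and drum above 1 N and horizontal distance between drum and cradle above 0.1 m), for 0.1 s.
2. both axle ends are pressed home on their seat pins while the gripper is still on the drum (value of joint each of seat_a, seat_b above 0.002 m and horizontal distance between drum and cradle below 0.008 m and angle between the y axis of drum and the y axis of cradle, either way round below 0.04 rad and contact force between the fingers and drum above 0.5 N), for 0.1 s.
At the end, for the whole second after the job is handed in: The drum lies still in the cradle, released: both axle ends home on the slot floors (both seat pins pressed in by more than 2 mm), drum centre within 8 mm of the cradle's centre seen from above, axle within 0.04 rad of the cradle's y axis (value of joint each of seat_a, seat_b above 0.002 m and horizontal distance between drum and cradle below 0.008 m and angle between the y axis of drum and the y axis of cradle, either way round below 0.04 rad and linear speed of drum below 0.01 m/s and contact force between drum and cradle above 1 N); the robot touches nothing.
It fails at once if the drum is forced against the cradle with more than 40 N (contact force between drum and cradle above 40 N).
It fails at once if another thing on the bench is shifted by more than 20 mm (distance of any of mug, grease_tin, sealant_bottle, tape_roll, wrench_1, wrench_2 from where it was at the start of the episode above 0.02 m).
It also fails if it takes over 51 s, if anything falls off the work surface, if the arm or the gripper's body presses on something with over 40 N, if the wrist force passes 120 N, or if a joint passes its speed limit or range.

## Working session

There is one attempt and no reset: what is moved stays moved. The work goes in short steps, Python scripts to look and compute and a tool call to move; the robot and the scene stay as the last step left them, time stands still between calls to the robot, and variables do not carry over. Pictures are saved under pics/ and viewed, at most 10 in all, crops included, and the job is handed in when it is done.

Besides the shell and the picture viewer there is one more tool, called after "Request:" as a command line: name --argument value ..., lists and objects as JSON in quotes. arm_command: Moves the arm, as the interface text tells. Its arguments: {"type":"object","properties":{"delta_rot":{"type":"array","items":{"type":"array","items":{"type":"number"}}},"delta_pos":{"type":"array","items":{"type":"array","items":{"type":"number"}}},"gripper":{"type":"array","items":{"type":"number"}},"grip_force":{"type":"number"}},"required":["delta_rot","delta_pos","gripper"]}

```bash
mkdir -p pics; cat > h.py <<'E'
import numpy as np, cv2
from rig import status, viewer, robot
from scipy.spatial.transform import Rotation as R
def shot(n,f=None):
    o=status.get_obs(); c=viewer.camera(n)
    if n=='wrist':
        T=np.eye(4);T[:3,:3]=R.from_quat(o['tool_rot']).as_matrix();T[:3,3]=o['position'];c['pose']=T@np.array(c['mount'])
    c['pose']=np.array(c['pose'])
    if f: cv2.imwrite(f,c['pixels'])
    return c
def ray(c,u,v):
    d=c['pose'][:3,:3]@np.array([(u-c['cx'])/c['fx'],(v-c['cy'])/c['fy'],1]);return c['pose'][:3,3],d
def onz(c,u,v,z):
    o,d=ray(c,u,v);return o+d*(z-o[2])/d[2]
def proj(c,p):
    q=np.linalg.inv(c['pose'])@np.append(p,1);return q[0]/q[2]*c['fx']+c['cx'],q[1]/q[2]*c['fy']+c['cy']
def tri(a,b):
    A=np.zeros((3,3));B=np.zeros(3)
    for o,d in (a,b):
        d=d/np.linalg.norm(d);M=np.eye(3)-np.outer(d,d);A+=M;B+=M@o
    return np.linalg.solve(A,B)
E
python3 - <<'E'
from h import *
a=shot('top','pics/top.png');b=shot('scene','pics/scene.png')
for c in(a,b):print(c['fx'],c['cx'],c['cy'],c['pose'].round(3).tolist())
o=status.get_obs();print({k:np.round(v,3).tolist() for k,v in o.items()})
E
```

```text
417.3051713452445 323.8039566256042 202.60456910665823 [[0.022, -0.984, 0.178, 0.299], [-0.999, -0.026, -0.02, 0.033], [0.024, -0.177, -0.984, 1.656], [0.0, 0.0, 0.0, 1.0]]
499.2925737253679 319.50570879091924 200.0709452572434 [[0.735, -0.319, 0.599, -0.396], [-0.678, -0.322, 0.66, -1.035], [-0.017, -0.891, -0.453, 0.825], [0.0, 0.0, 0.0, 1.0]]
{'time': 0.1, 'q': [1.1, 0.528, 1.434, -0.0, 1.181, -0.178], 'joint_velocities': [-0.0, -0.002, -0.004, 0.001, 0.0, -0.001], 'joint_torque': [-0.0, -44.099, -17.715, 0.064, 0.053, -0.0], 'position': [0.179, 0.598, 0.222], 'tool_rot': [0.145, 0.989, -0.001, -0.0], 'ft_force': [0.268, 0.314, 0.138], 'moment': [0.001, -0.069, -0.039], 'grip_force': 0.0, 'grip_width': 0.087}
```

View pics/top.png

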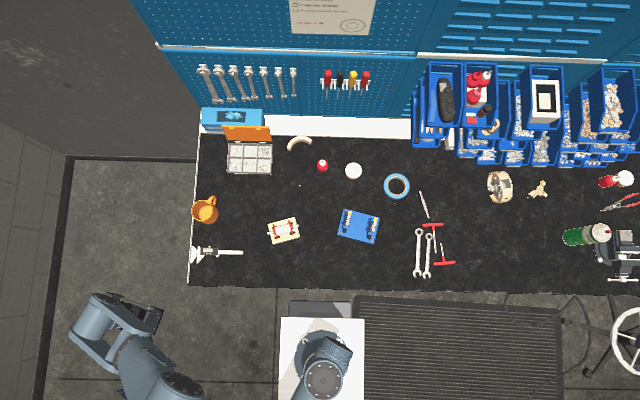

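View pics/scene.png

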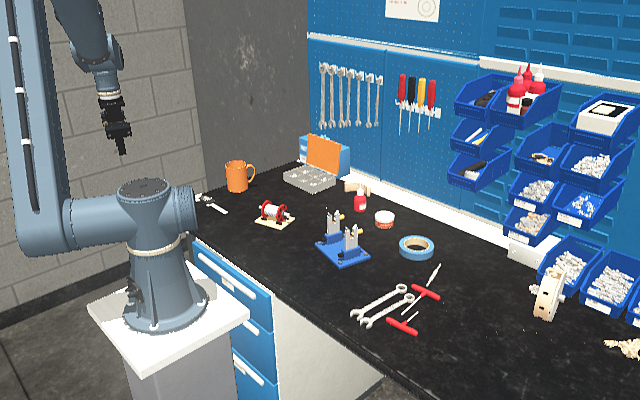

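The top view shows the drum on its rest near (284,230) and the cradle near (358,226). I'll turn these into rough positions for the wrist look.

```bash
python3 - <<'E'
from h import *
c=shot('top');p=c['pixels'];hsv=cv2.cvtColor(p,cv2.COLOR_BGR2HSV)
print(onz(c,284,230,.038),onz(c,358,226,.012))
m=cv2.inRange(hsv,(100,120,60),(125,255,255));m[:200]=0;m[260:]=0;m[:,:320]=0;m[:,400:]=0
q=np.argwhere(m)[:,::-1].astype(np.float32);print('cradle',cv2.minAreaRect(q))
r=cv2.minAreaRect(q);B=cv2.boxPoints(r);W=[onz(c,*x,.012)for x in B];print(np.round(W,3),np.mean(W,0))
m=cv2.inRange(hsv,(0,150,60),(8,255,255))|cv2.inRange(hsv,(172,150,60),(180,255,255));m[:210]=0;m[250:]=0;m[:,:260]=0;m[:,310:]=0
q=np.argwhere(m)[:,::-1].astype(np.float32);r=cv2.minAreaRect(q);B=cv2.boxPoints(r);W=[onz(c,*x,.05)for x in B];print(np.round(W,3),np.mean(W,0))
print(np.round(shot('wrist')['mount'],3).tolist())
cr=p[195:265,250:420];cv2.imwrite('pics/tc.png',cv2.resize(cr,None,fx=4,fy=4,interpolation=cv2.INTER_CUBIC))
E
```

```text
[0.47851114 0.15329214 0.038     ] [ 0.50464398 -0.13746986  0.012     ]
cradle ((358.29412841796875, 225.82354736328125), (38.32062911987305, 27.649059295654297), 14.03624439239502)
[[ 0.468 -0.052  0.012]
 [ 0.577 -0.077  0.012]
 [ 0.543 -0.226  0.012]
 [ 0.435 -0.199  0.012]] [ 0.50571409 -0.13864443  0.012     ]
[[0.495 0.199 0.05 ]
 [0.514 0.131 0.05 ]
 [0.464 0.117 0.05 ]
 [0.445 0.185 0.05 ]] [0.47917452 0.15777274 0.05      ]
[[-0.001, -0.964, -0.265, 0.073], [1.0, -0.001, -0.001, 0.001], [0.001, -0.265, 0.964, -0.163], [0.0, 0.0, 0.0, 1.0]]
```

View pics/tc.png

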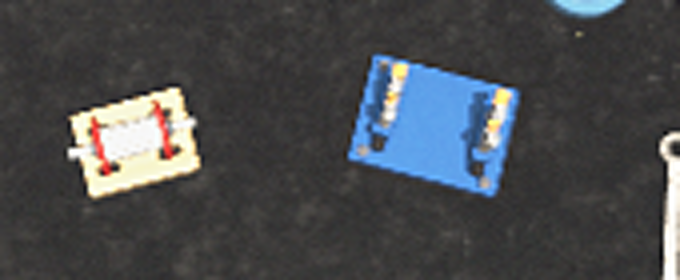

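Request:
arm_command --delta_rot '[[0,0,58],[0,0,58],[0,0,58],[0,0,58],[0,0,58],[0,0,58],[0,0,58],[0,0,58],[0,0,58],[0,0,58],[0,0,58],[0,0,58]]' --delta_pos '[[-0.414,-0.337,0.02],[-0.414,-0.337,0.02],[-0.414,-0.337,0.02],[-0.414,-0.337,0.02],[-0.414,-0.337,0.02],[-0.414,-0.337,0.02],[-0.414,-0.337,0.02],[-0.414,-0.337,0.02],[-0.414,-0.337,0.02],[-0.414,-0.337,0.02],[-0.414,-0.337,0.02],[-0.414,-0.337,0.02]]' --gripper '[-1,-1,-1,-1,-1,-1,-1,-1,-1,-1,-1,-1]'

```text
time: 1.2
position: [0.4609, 0.1831, 0.2038]
tool_rot: [0.607, 0.795, 0.0, -0.0]
ft_force: [0.8, 0.1, 0.3]
grip_width: 0.087
grip_force: 0.0
```

Request:
arm_command --delta_rot '[[0,0,0],[0,0,0],[0,0,0],[0,0,0],[0,0,0]]' --delta_pos '[[0,0,0],[0,0,0],[0,0,0],[0,0,0],[0,0,0]]' --gripper '[-1,-1,-1,-1,-1]'

```text
time: 1.62
position: [0.4589, 0.1863, 0.2038]
tool_rot: [0.606, 0.796, -0.0, -0.0]
ft_force: [0.4, 0.3, -0.3]
grip_width: 0.0873
grip_force: 0.0
```

```bash
python3 - <<'E'
from h import *
c=shot('wrist','pics/w1.png')
import pickle;pickle.dump(c,open('w1.pkl','wb'))
o=status.get_obs();print({k:np.round(o[k],4).tolist() for k in('time','q','position','tool_rot','ft_force')},proj(c,[.479,.155,.038]),proj(c,[.506,-.138,.1]))
E
```

```text
{'time': 1.6667, 'q': [0.1595, 0.3809, 1.7723, 0.0002, 0.9888, -0.1099], 'position': [0.4591, 0.1863, 0.2038], 'tool_rot': [0.6058, 0.7956, -0.0001, -0.0002], 'ft_force': [0.5142, 0.2155, -0.9795]} (np.float64(326.26669428559336), np.float64(209.45824256267178)) (np.float64(285.5106599522308), np.float64(439.27613938886145))
```

View pics/w1.png

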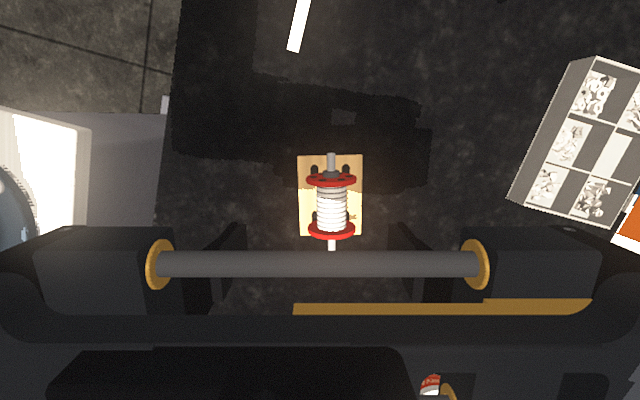

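The wrist view shows the drum at about (331,205), its axle running upright in the picture from (331,153) to (332,250). I'll take a second view shifted sideways.

Request:
arm_command --delta_rot '[[0,0,0],[0,0,0],[0,0,0],[0,0,0],[0,0,0],[0,0,0]]' --delta_pos '[[0,0.06,0],[0,0.06,0],[0,0.06,0],[0,0.06,0],[0,0.06,0],[0,0.06,0]]' --gripper '[-1,-1,-1,-1,-1,-1]'

```text
time: 2.17
position: [0.5163, 0.2012, 0.2036]
tool_rot: [0.606, 0.795, -0.001, -0.001]
ft_force: [-0.3, -1.1, -0.2]
grip_width: 0.0873
grip_force: 0.0
```

```bash
cat >> h.py <<'E'
def red(c,box):
    hsv=cv2.cvtColor(c['pixels'],cv2.COLOR_BGR2HSV);m=cv2.inRange(hsv,(0,130,50),(9,255,255))|cv2.inRange(hsv,(171,130,50),(180,255,255))
    k=np.zeros_like(m);u0,v0,u1,v1=box;k[v0:v1,u0:u1]=m[v0:v1,u0:u1]
    n,_,s,ce=cv2.connectedComponentsWithStats(k);i=[j for j in np.argsort(-s[1:,4])+1][:2]
    return sorted([(s[j].tolist(),ce[j]) for j in i],key=lambda t:t[1][1])
E
python3 - <<'E'
from h import *
import pickle
a=pickle.load(open('w1.pkl','rb'));b=shot('wrist','pics/w2.png');pickle.dump(b,open('w2.pkl','wb'))
print(status.get_obs()['position'])
F=[]
for c in(a,b):
    u,v=proj(c,[.479,.155,.04]);u=int(u);v=int(v)
    r=red(c,(u-60,v-60,u+60,v+60));F.append(r);print(r)
L=[]
for i in(0,1):
    # triangulate flange extents: left/right edges, centroid columns
    P=[tri(*[ray(c,F[k][i][0][0]+F[k][i][0][2]/2-.5,F[k][i][1][1]) for k,c in enumerate((a,b))])]
    P.append(tri(*[ray(c,*F[k][i][1]) for k,c in enumerate((a,b))]));print(np.round(P,4));L.append(P[0])
d=L[0]-L[1];print('mid',(L[0]+L[1])/2,'len',np.linalg.norm(d),'yawaxis',np.degrees(np.arctan2(-d[0],d[1])))
g=np.hstack([cv2.resize(c['pixels'][130:270,u-60:u+60],None,fx=3,fy=3) for c,u in((a,331),(b,int(proj(b,[.479,.155,.04])[0])))]);cv2.imwrite('pics/g.png',g)
E
```

```text
[0.51655651 0.20102003 0.20376045]
[([306, 172, 50, 15, 505], array([330.8990099 , 180.15049505])), ([308, 220, 47, 21, 503], array([331.11332008, 231.8250497 ]))]
[([256, 172, 50, 15, 495], array([280.78181818, 179.27272727])), ([260, 218, 48, 22, 513], array([283.29434698, 231.15789474]))]
[[0.4736 0.192  0.0396]
 [0.474  0.1923 0.0404]]
[[0.4924 0.1291 0.04  ]
 [0.4922 0.13   0.0421]]
mid [0.48302608 0.16053776 0.0397789 ] len 0.06566745191161544 yawaxis 16.63516518429619
```

View pics/g.png

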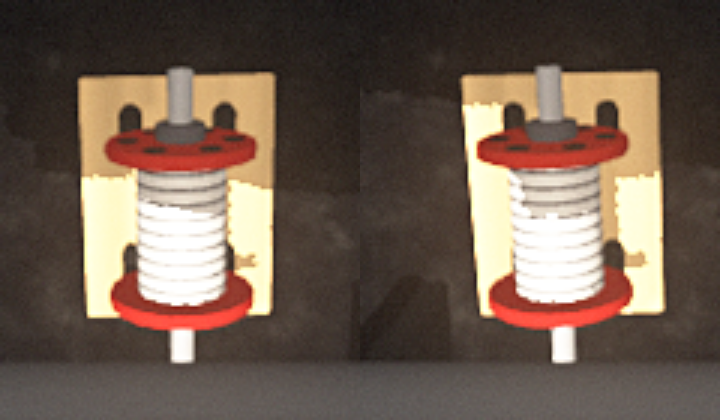

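Both crops show the drum axle almost parallel to the tool's x axis, with the flange rims clear. I'll refine the centre from the rim edges.

```bash
python3 - <<'E'
from h import *
import pickle
for n,bx in(('w1',(270,140,395,260)),('w2',(220,140,345,260))):
    c=pickle.load(open(n+'.pkl','rb'));r=red(c,bx);(s0,c0),(s1,c1)=r
    A=onz(c,s0[0]+s0[2]/2-.5,c0[1],.038);B=onz(c,s1[0]+s1[2]/2-.5,c1[1],.038);d=A-B;d/=np.linalg.norm(d)
    yaw=np.degrees(np.arctan2(-d[0],d[1]))
    e0=onz(c,c0[0],s0[1]+s0[3]-.5,.068);e1=onz(c,c1[0],s1[1]+s1[3]-.5,.068)
    sep=(e0-e1)@d; ax=((e0+e1)/2)@d+.003
    ctr=A+d*(ax-A@d);print(n,'yaw',yaw,'sep',sep,'ctr',ctr)
E
```

```text
w1 yaw 16.650659426309304 sep 0.06367484100796153 ctr [0.48220842 0.16353439 0.038     ]
w2 yaw 16.58925991233763 sep 0.06240598219479476 ctr [0.48199412 0.16315857 0.038     ]
```

Request:
arm_command --delta_rot '[[0,0,-1.2],[0,0,-1.2],[0,0,-1.2],[0,0,-1.2],[0,0,-1.2],[0,0,-1.2],[0,0,-1.2],[0,0,-1.2],[0,0,-1.2],[0,0,-1.2],[0,0,-1.2],[0,0,-1.2]]' --delta_pos '[[-0.0274,-0.0435,0.03],[-0.0274,-0.0435,0.06],[-0.0274,-0.0435,0.09],[-0.0274,-0.0435,0.11],[-0.0274,-0.0435,0.13],[-0.0274,-0.0435,0.145],[-0.0274,-0.0435,0.16],[-0.0274,-0.0435,0.17],[-0.0274,-0.0435,0.178],[-0.0274,-0.0435,0.185],[-0.0274,-0.0435,0.185],[-0.0274,-0.0435,0.185]]' --gripper '[-1,-1,-1,-1,-1,-1,-1,-1,-1,-1,-1,-1]'

```text
time: 3.22
position: [0.4833, 0.1629, 0.0189]
tool_rot: [0.598, 0.801, 0.0, 0.0]
ft_force: [1.1, -0.2, -0.6]
grip_width: 0.0868
grip_force: 0.0
```

Request:
arm_command --delta_rot '[[0,0,0],[0,0,0],[0,0,0],[0,0,0],[0,0,0],[0,0,0],[0,0,0],[0,0,0],[0,0,0],[0,0,0]]' --delta_pos '[[0,0,0],[0,0,0],[0,0,0],[0,0,0],[0,0,0],[0,0,0],[0,0,0],[0,0,0],[0,0,0],[0,0,0]]' --gripper '[1,1,1,1,1,1,1,1,1,1]' --grip_force 45

```text
time: 4.05
position: [0.483, 0.1629, 0.0188]
tool_rot: [0.598, 0.801, -0.0, -0.0]
ft_force: [-0.2, -0.0, 1.2]
grip_width: 0.0353
grip_force: 45.0
```

Request:
arm_command --delta_rot '[[0,0,0],[0,0,0],[0,0,0],[0,0,0],[0,0,0],[0,0,0],[0,0,0],[0,0,0],[0,0,0],[0,0,0]]' --delta_pos '[[0,0,-0.01],[0,0,-0.03],[0,0,-0.06],[0,0,-0.09],[0,0,-0.12],[0,0,-0.15],[0,0,-0.18],[0,0,-0.21],[0,0,-0.23],[0,0,-0.23]]' --gripper '[1,1,1,1,1,1,1,1,1,1]'

```text
time: 4.88
position: [0.4855, 0.1633, 0.2533]
tool_rot: [0.598, 0.801, 0.003, 0.003]
ft_force: [0.8, 0.2, -4.0]
grip_width: 0.0346
grip_force: 45.0
```

Request:
arm_command --delta_rot '[[0,0,3],[0,0,6],[0,0,9],[0,0,12],[0,0,15],[0,0,18],[0,0,21],[0,0,24],[0,0,27],[0,0,29.3],[0,0,29.3],[0,0,29.3]]' --delta_pos '[[-0.02,-0.005,0],[-0.05,-0.013,0],[-0.083,-0.022,0],[-0.116,-0.031,0],[-0.15,-0.04,0],[-0.184,-0.049,0],[-0.218,-0.058,0],[-0.25,-0.066,0],[-0.28,-0.074,0],[-0.31,-0.082,0],[-0.33,-0.087,0],[-0.338,-0.089,0]]' --gripper '[1,1,1,1,1,1,1,1,1,1,1,1]'

```text
time: 5.88
position: [0.4929, -0.1893, 0.2469]
tool_rot: [0.783, 0.623, -0.001, -0.001]
ft_force: [0.7, -0.3, -5.0]
grip_width: 0.0353
grip_force: 45.0
```

Request:
arm_command --delta_rot '[[0,0,0],[0,0,0],[0,0,0],[0,0,0]]' --delta_pos '[[0,0,0],[0,0,0],[0,0,0],[0,0,0]]' --gripper '[1,1,1,1]'

```text
time: 6.22
position: [0.4933, -0.1846, 0.2484]
tool_rot: [0.781, 0.624, -0.0, -0.001]
ft_force: [0.5, -0.4, -4.8]
grip_width: 0.035
grip_force: 45.0
```

```bash
python3 - <<'E'
from h import *
c=shot('wrist','pics/w3.png')
import pickle;pickle.dump(c,open('w3.pkl','wb'))
o=status.get_obs();print({k:np.round(o[k],4).tolist() for k in('time','position','tool_rot','ft_force')},c['fx'])
E
```

```text
{'time': 6.2667, 'position': [0.4935, -0.1848, 0.2486], 'tool_rot': [0.781, 0.6245, -0.0, -0.0006], 'ft_force': [0.0246, 0.0306, -4.2043]} 283.4030395598435
```

View pics/w3.png

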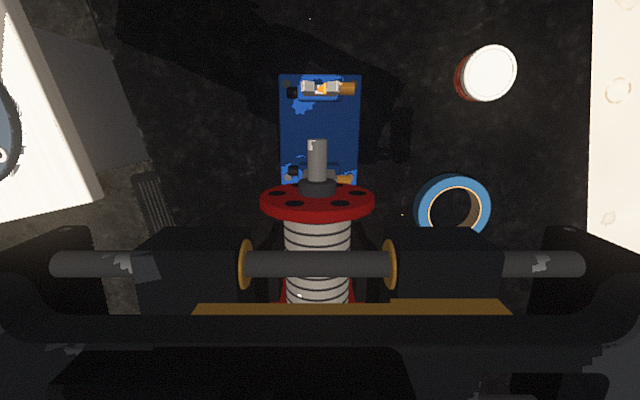

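The wrist view shows the cradle base (280–360, 73–185), with the far cheek's slot at about (322,88). The drum's axle tip at (317,140) partly hides the near cheek. I'll back off to bring both cheeks into view.

Request:
arm_command --delta_rot '[[0,0,0],[0,0,0],[0,0,0],[0,0,0],[0,0,0],[0,0,0]]' --delta_pos '[[-0.02,0,0],[-0.04,0,0],[-0.06,0,0],[-0.06,0,0],[-0.06,0,0],[-0.06,0,0]]' --gripper '[1,1,1,1,1,1]'

```text
time: 6.77
position: [0.4804, -0.2437, 0.2488]
tool_rot: [0.781, 0.624, 0.0, -0.001]
ft_force: [-0.6, -0.8, -4.3]
grip_width: 0.0351
grip_force: 45.0
```

```bash
python3 - <<'E'
from h import *
c=shot('wrist')
import pickle;pickle.dump(c,open('w4.pkl','wb'))
a=pickle.load(open('w3.pkl','rb'))
f=lambda c,v0,v1,u0,u1:cv2.resize(c['pixels'][v0:v1,u0:u1],(400,(v1-v0)*400//(u1-u0)),interpolation=cv2.INTER_CUBIC)
cv2.imwrite('pics/c4.png',np.vstack([f(a,70,120,270,370),f(c,20,110,270,370)]))
print(status.get_obs()['position'])
E
```

```text
[ 0.48042022 -0.24361769  0.24874713]
```

View pics/c4.png

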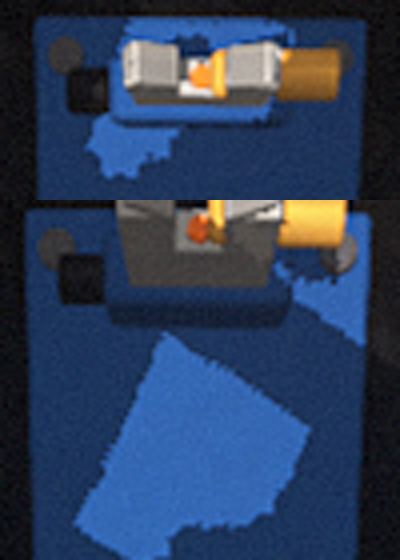

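The crops show the far cheek: its grey ears are symmetric about the slot near u≈320, with the orange pin and the brass keeper on the right (+x). The blue base edges are clear, so I'll measure the base and the held drum from them.

```bash
python3 - <<'E'
from h import *
import pickle
for n,rows in(('w3',(76,135)),('w4',(25,100))):
    c=pickle.load(open(n+'.pkl','rb'));p=c['pixels'];hsv=cv2.cvtColor(p,cv2.COLOR_BGR2HSV)
    m=cv2.inRange(hsv,(100,110,40),(130,255,255));E=[[],[]]
    for v in range(*rows):
        u=np.flatnonzero(m[v,255:385])+255
        if len(u)>40:E[0].append((u[0]-.5,v));E[1].append((u[-1]+.5,v))
    D=[]
    for e in E:
        W=np.array([onz(c,*x,.012)[:2] for x in e],np.float32);vx,vy,x,y=cv2.fitLine(W,cv2.DIST_HUBER,0,.001,.001).ravel()
        if vy<0:vx,vy=-vx,-vy
        D.append((np.array([vx,vy]),np.array([x,y])));print(n,'edge yaw',np.degrees(np.arctan2(-vx,vy)))
    d=(D[0][0]+D[1][0])/2;d/=np.linalg.norm(d);nn=np.array([d[1],-d[0]])
    s=[x@nn for _,x in D];print('width',s[1]-s[0])
    v=np.array([np.flatnonzero(m[10:120,u])[0]+9.5 for u in range(295,345,3)]);v0=np.median(v)
    far=onz(c,320,v0,.012)[:2]@d;ctr=nn*(s[0]+s[1])/2+d*(far-.075);print('v0',v0,'ctr',ctr,'yaw',np.degrees(np.arctan2(-d[0],d[1])))
    # drum in tool frame
    ct=dict(c);ct['pose']=np.array(c['mount'])
    hsvr=red(c,(240,170,400,230));print('red',hsvr[0] if hsvr[0][0][4]>300 else hsvr)
    s0=max(hsvr,key=lambda t:t[0][4])[0];print('flange tool',onz(ct,s0[0]+s0[2]/2-.5,s0[1]+s0[3]/2,-.019), 'w',onz(ct,s0[0]+s0[2]-.5,202,-.019)[1]-onz(ct,s0[0]-.5,202,-.019)[1])
    for v in(150,160,168): print(v,p[v,300:334].mean(1).astype(int).tolist())
    print('tipcol',p[130:150,317].mean(1).astype(int).tolist())
E
```

```text
w3 edge yaw -14.821617
w3 edge yaw -13.352819
width 0.1101124
v0 73.5 ctr [ 0.50644906 -0.13289803] yaw -14.087219
red ([259, 183, 116, 41, 3135], array([316.84338118, 205.0599681 ]))
flange tool [ 0.02889664 -0.00098303 -0.019     ] w 0.06173723402002258
150 [57, 54, 54, 57, 57, 53, 50, 64, 100, 126, 133, 145, 124, 103, 110, 106, 115, 114, 110, 105, 103, 103, 102, 99, 98, 91, 71, 60, 55, 60, 52, 56, 57, 54]
160 [53, 57, 60, 55, 56, 59, 51, 61, 84, 91, 96, 96, 104, 108, 111, 111, 116, 116, 111, 104, 106, 102, 95, 100, 91, 91, 82, 57, 57, 55, 58, 57, 53, 54]
168 [52, 55, 52, 53, 50, 59, 54, 64, 84, 95, 97, 101, 103, 110, 108, 109, 113, 114, 104, 104, 106, 102, 101, 99, 89, 83, 71, 56, 51, 53, 51, 53, 52, 56]
tipcol [63, 56, 56, 55, 59, 54, 57, 53, 64, 76, 105, 115, 112, 114, 114, 115, 112, 113, 115, 112]
w4 edge yaw -12.962707
w4 edge yaw -13.469363
width 0.11014205
v0 41.5 ctr [ 0.50168231 -0.15504476] yaw -13.216035
red [([337, 182, 2, 1, 2], array([337.5, 182. ])), ([259, 182, 116, 42, 3165], array([316.74881517, 204.89636651]))]
flange tool [ 0.02917401 -0.00098256 -0.019     ] w 0.06173758631492844
150 [11, 17, 15, 18, 13, 18, 17, 54, 83, 83, 86, 92, 101, 107, 107, 110, 112, 117, 109, 108, 104, 97, 105, 95, 99, 91, 69, 33, 14, 19, 20, 14, 19, 19]
160 [25, 23, 23, 22, 30, 29, 6, 60, 85, 97, 99, 99, 103, 104, 111, 112, 107, 111, 108, 105, 104, 101, 99, 101, 97, 90, 70, 34, 20, 21, 23, 27, 16, 19]
168 [23, 24, 24, 26, 23, 21, 22, 61, 85, 93, 101, 103, 102, 109, 110, 116, 112, 111, 106, 106, 106, 102, 102, 98, 92, 89, 60, 29, 15, 21, 21, 22, 12, 14]
tipcol [77, 50, 41, 55, 58, 55, 54, 54, 66, 81, 106, 112, 109, 110, 105, 110, 110, 109, 112, 113]
```

```bash
python3 - <<'E'
from h import *
import pickle
a,c=[pickle.load(open(n+'.pkl','rb')) for n in('w3','w4')]
P=[]
for x,(v0,v1) in((a,(80,100)),(c,(20,36))):
    hsv=cv2.cvtColor(x['pixels'],cv2.COLOR_BGR2HSV)[v0:v1,310:326]
    m=cv2.inRange(hsv,(5,150,120),(14,255,255));q=np.argwhere(m);P.append(ray(x,q[:,1].mean()+310,q[:,0].mean()+v0));print(len(q),q.mean(0)+[v0,310])
pin=tri(*P);print('pin',pin)
y=np.radians(-13.2);d=np.array([-np.sin(y),np.cos(y)]);n=np.array([d[1],-d[0]])
m=cv2.inRange(cv2.cvtColor(c['pixels'],cv2.COLOR_BGR2HSV),(100,110,40),(130,255,255))
v=[np.flatnonzero(m[10:120,u])[0]+9.5 for u in list(range(279,292,2))+list(range(351,358,2))];print(v)
e=onz(c,285,np.median(v),.012)[:2];ee=onz(a,285,73.5,.012)[:2]
for k in(e,ee):print('axial ctr',k@d-.075)
print('pin axial',pin[:2]@d-.05,'lat',pin[:2]@n,'base lat w4',np.array([.50168,-.15504])@n, 'w3',np.array([.50645,-.1329])@n)
ct=dict(c);ct['pose']=np.array(c['mount']);print('drum axial tool x',onz(ct,317,139,-.024)[0]-.062)
for z in(.077,.092,.107,.124): print(z,proj(c,[*(n*.5240+d*(ee@d-.075-.05)),z]))
o=status.get_obs();print(o['position'],o['tool_rot'])
E
```

```text
6 [ 89.66666667 319.16666667]
31 [ 26.80645161 319.51612903]
pin [ 0.51770133 -0.08575256  0.0871491 ]
[np.float64(21.5), np.float64(21.5), np.float64(21.5), np.float64(21.5), np.float64(21.5), np.float64(21.5), np.float64(21.5), np.float64(36.5), np.float64(37.5), np.float64(37.5), np.float64(22.5)]
axial ctr -0.014029998100594965
axial ctr -0.014085528495451992
pin axial -0.015269330078560343 lat 0.5236047684512776 base lat w4 0.5238285828953632 w3 0.5234168659978181
drum axial tool x 0.0010897887008429474
0.077 (np.float64(318.5845498137976), np.float64(125.88668865043111))
0.092 (np.float64(318.6569411207948), np.float64(126.29678714329492))
0.107 (np.float64(318.7363853186135), np.float64(126.74684043206227))
0.124 (np.float64(318.8363256850055), np.float64(127.31300500808256))
[ 0.48042022 -0.24361769  0.24874713] [ 7.81288078e-01  6.24170367e-01  1.31735131e-04 -5.23605900e-04]
```

Request:
arm_command --delta_rot '[[0,0,0.45],[0,0,0.45],[0,0,0.45],[0,0,0.45],[0,0,0.45],[0,0,0.45],[0,0,0.45],[0,0,0.45],[0,0,0.45]]' --delta_pos '[[0.03,0,0],[0.06,0.001,0.01],[0.09,0.002,0.03],[0.112,0.002,0.05],[0.112,0.002,0.075],[0.112,0.002,0.089],[0.112,0.002,0.089],[0.112,0.002,0.089],[0.112,0.002,0.089]]' --gripper '[1,1,1,1,1,1,1,1,1]'

```text
time: 7.57
position: [0.5083, -0.1362, 0.1608]
tool_rot: [0.784, 0.621, 0.0, 0.001]
ft_force: [-0.2, 0.5, -3.7]
grip_width: 0.0348
grip_force: 45.0
```

```bash
cat > e.py <<'E'
from h import *
o=status.get_obs();T=R.from_quat(o['tool_rot']).as_matrix();p=o['position']
y=np.radians(-13.2);d=np.array([-np.sin(y),np.cos(y),0]);n=np.array([d[1],-d[0],0])
print(o['time'],p,'lat',p@n,'ax',p@d,'yaw',np.degrees(np.arctan2(T[1,1],T[0,1])),'tilt',T[2].round(4),o['ft_force'].round(2) if hasattr(o['ft_force'],'round') else o['ft_force'],np.round(o['moment'],2))
E
python3 e.py; python3 - <<'E'
from h import *
c=shot('wrist')['pixels'];s=shot('scene')['pixels']
cv2.imwrite('pics/v5.png',np.hstack([cv2.resize(c[90:240,240:390],(400,400)),cv2.resize(s[180:280,300:400],(400,400))]))
E
```

```text
7.5667 [ 0.50825406 -0.13623513  0.1608272 ] lat 0.5259348388326803 ax -0.01657539699049742 yaw -13.23918191915761 tilt [-4.0e-04  2.1e-03 -1.0e+00] [-0.17  0.54 -3.7 ] [-0.07  0.05  0.  ]
```

View pics/v5.png

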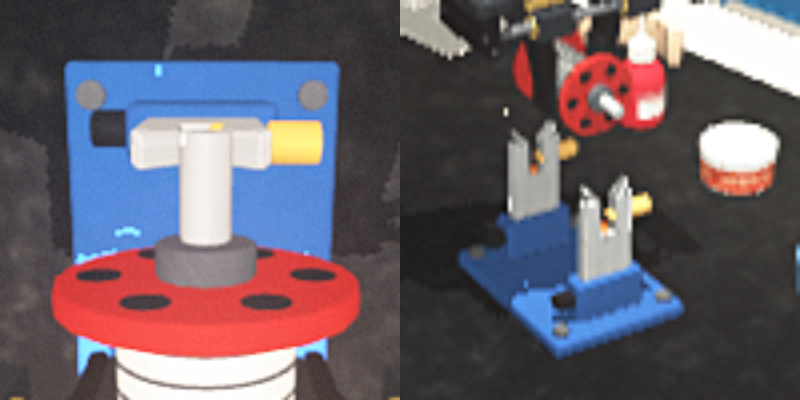

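The wrist crop shows the axle nearly centred between the ears, about 1 px off, and the scene crop shows the drum level above the cradle. I'll trim by 1 mm and start down.

Request:
arm_command --delta_rot '[[0,0,0],[0,0,0],[0,0,0],[0,0,0],[0,0,0],[0,0,0],[0,0,0],[0,0,0],[0,0,0],[0,0,0],[0,0,0]]' --delta_pos '[[0.001,-0.001,0.005],[0.001,-0.001,0.01],[0.001,-0.001,0.016],[0.001,-0.001,0.022],[0.001,-0.001,0.028],[0.001,-0.001,0.034],[0.001,-0.001,0.04],[0.001,-0.001,0.045],[0.001,-0.001,0.05],[0.001,-0.001,0.05],[0.001,-0.001,0.05]]' --gripper '[1,1,1,1,1,1,1,1,1,1,1]'

```text
time: 8.58
position: [0.5064, -0.1349, 0.1095]
tool_rot: [0.784, 0.621, -0.0, -0.0]
ft_force: [-0.0, -0.7, -3.5]
grip_width: 0.0351
grip_force: 45.0
```

```bash
python3 e.py
```

```text
8.5833 [ 0.50639267 -0.13488568  0.10945386] lat 0.5238144776134381 ax -0.0156866417343175 yaw -13.268556184183327 tilt [ 2.e-04 -8.e-04 -1.e+00] [-0.01 -0.68 -3.46] [-0.11  0.04  0.  ]
```

Request:
arm_command --delta_rot '[[0,0,0],[0,0,0],[0,0,0],[0,0,0],[0,0,0],[0,0,0],[0,0,0]]' --delta_pos '[[0,0.0005,0.002],[0,0.0005,0.004],[0,0.0005,0.006],[0,0.0005,0.008],[0,0.0005,0.01],[0,0.0005,0.01],[0,0.0005,0.01]]' --gripper '[1,1,1,1,1,1,1]'

```text
time: 9.17
position: [0.507, -0.1351, 0.0997]
tool_rot: [0.784, 0.621, -0.0, -0.0]
ft_force: [0.8, -0.3, -4.4]
grip_width: 0.035
grip_force: 45.0
```

Request:
arm_command --delta_rot '[[0,0,0],[0,0,0],[0,0,0],[0,0,0],[0,0,0],[0,0,0]]' --delta_pos '[[0,0,0.001],[0,0,0.002],[0,0,0.003],[0,0,0.004],[0,0,0.004],[0,0,0.004]]' --gripper '[1,1,1,1,1,1]'

```text
time: 9.67
position: [0.507, -0.1351, 0.0958]
tool_rot: [0.784, 0.621, -0.0, -0.0]
ft_force: [0.4, 0.5, -4.3]
grip_width: 0.0347
grip_force: 45.0
```

```bash
python3 e.py
```

```text
9.6667 [ 0.50701603 -0.13506256  0.09575481] lat 0.524461763851218 ax -0.01571650691428067 yaw -13.269143741197619 tilt [ 1.e-04 -2.e-04 -1.e+00] [ 0.41  0.52 -4.27] [-0.14  0.02 -0.02]
```

Request:
arm_command --delta_rot '[[0,0,0],[0,0,0],[0,0,0],[0,0,0],[0,0,0],[0,0,0]]' --delta_pos '[[0,0,0.001],[0,0,0.002],[0,0,0.003],[0,0,0.004],[0,0,0.004],[0,0,0.004]]' --gripper '[1,1,1,1,1,1]'

```text
time: 10.17
position: [0.507, -0.1351, 0.0917]
tool_rot: [0.784, 0.621, -0.0, -0.0]
ft_force: [-0.7, 0.5, -3.9]
grip_width: 0.0353
grip_force: 45.0
```

Request:
arm_command --delta_rot '[[0,0,0],[0,0,0],[0,0,0],[0,0,0],[0,0,0],[0,0,0]]' --delta_pos '[[0,0,0.001],[0,0,0.002],[0,0,0.003],[0,0,0.004],[0,0,0.004],[0,0,0.004]]' --gripper '[1,1,1,1,1,1]'

```text
time: 10.67
position: [0.507, -0.1351, 0.0877]
tool_rot: [0.784, 0.621, -0.0, -0.0]
ft_force: [-1.5, -0.4, -4.3]
grip_width: 0.0349
grip_force: 45.0
```

Request:
arm_command --delta_rot '[[0,0,0],[0,0,0],[0,0,0],[0,0,0]]' --delta_pos '[[0,0,0.001],[0,0,0.002],[0,0,0.002],[0,0,0.002]]' --gripper '[1,1,1,1]'

```text
time: 11.0
position: [0.507, -0.1351, 0.0857]
tool_rot: [0.784, 0.621, -0.0, -0.0]
ft_force: [-0.2, 0.2, -3.9]
grip_width: 0.0351
grip_force: 45.0
```

Request:
arm_command --delta_rot '[[0,0,0],[0,0,0],[0,0,0],[0,0,0]]' --delta_pos '[[0,0,0.001],[0,0,0.002],[0,0,0.002],[0,0,0.002]]' --gripper '[1,1,1,1]'

```text
time: 11.33
position: [0.507, -0.1351, 0.0837]
tool_rot: [0.784, 0.621, -0.0, -0.0]
ft_force: [0.0, 0.4, -4.4]
grip_width: 0.035
grip_force: 45.0
```

Request:
arm_command --delta_rot '[[0,0,0],[0,0,0],[0,0,0],[0,0,0]]' --delta_pos '[[0,0,0.001],[0,0,0.002],[0,0,0.002],[0,0,0.002]]' --gripper '[1,1,1,1]'

```text
time: 11.67
position: [0.507, -0.1351, 0.0817]
tool_rot: [0.784, 0.621, -0.0, -0.0]
ft_force: [-0.6, 0.2, -4.0]
grip_width: 0.0346
grip_force: 45.0
```

```bash
python3 e.py
```

```text
11.6667 [ 0.50697015 -0.13507328  0.08173278] lat 0.5244195465908944 ax -0.015737421009597363 yaw -13.272124390588651 tilt [ 1.e-04 -2.e-04 -1.e+00] [-0.56  0.23 -4.02] [-0.09  0.09  0.  ]
```

Request:
arm_command --delta_rot '[[0,0,0],[0,0,0],[0,0,0],[0,0,0]]' --delta_pos '[[0,0,0.001],[0,0,0.002],[0,0,0.002],[0,0,0.002]]' --gripper '[1,1,1,1]'

```text
time: 12.0
position: [0.507, -0.1351, 0.0797]
tool_rot: [0.784, 0.621, -0.0, -0.0]
ft_force: [-0.7, -0.8, -4.6]
grip_width: 0.0351
grip_force: 45.0
```

Request:
arm_command --delta_rot '[[0,0,0],[0,0,0],[0,0,0]]' --delta_pos '[[0,0,0.001],[0,0,0.001],[0,0,0.001]]' --gripper '[1,1,1]'

```text
time: 12.25
position: [0.507, -0.1351, 0.0788]
tool_rot: [0.784, 0.621, -0.0, -0.0]
ft_force: [1.0, 0.8, -4.0]
grip_width: 0.0348
grip_force: 45.0
```

Request:
arm_command --delta_rot '[[0,0,0],[0,0,0],[0,0,0]]' --delta_pos '[[0,0,0.001],[0,0,0.001],[0,0,0.001]]' --gripper '[1,1,1]'

```text
time: 12.5
position: [0.507, -0.1351, 0.0778]
tool_rot: [0.784, 0.621, -0.0, -0.0]
ft_force: [1.0, -0.2, -4.4]
grip_width: 0.0348
grip_force: 45.0
```

Request:
arm_command --delta_rot '[[0,0,0],[0,0,0],[0,0,0]]' --delta_pos '[[0,0,0.001],[0,0,0.001],[0,0,0.001]]' --gripper '[1,1,1]'

```text
time: 12.75
position: [0.5066, -0.1349, 0.0768]
tool_rot: [0.784, 0.621, -0.0, -0.0]
ft_force: [-1.2, -0.3, -3.5]
grip_width: 0.0349
grip_force: 45.0
```

Request:
arm_command --delta_rot '[[0,0,0],[0,0,0],[0,0,0]]' --delta_pos '[[0,0,0.001],[0,0,0.001],[0,0,0.001]]' --gripper '[1,1,1]'

```text
time: 13.0
position: [0.506, -0.1347, 0.0759]
tool_rot: [0.784, 0.621, -0.001, -0.001]
ft_force: [-3.9, 0.3, 1.8]
grip_width: 0.0349
grip_force: 45.0
```

Request:
arm_command --delta_rot '[[0,0,0],[0,0,0],[0,0,0]]' --delta_pos '[[0,0,0.001],[0,0,0.001],[0,0,0.001]]' --gripper '[1,1,1]'

```text
time: 13.25
position: [0.5061, -0.1347, 0.0748]
tool_rot: [0.784, 0.621, -0.0, -0.001]
ft_force: [-5.3, 1.1, 3.8]
grip_width: 0.0355
grip_force: 45.0
```

Request:
arm_command --delta_rot '[[0,0,0],[0,0,0],[0,0,0]]' --delta_pos '[[0,0,0.001],[0,0,0.001],[0,0,0.001]]' --gripper '[1,1,1]'

```text
time: 13.5
position: [0.5061, -0.1346, 0.0736]
tool_rot: [0.784, 0.621, -0.0, -0.001]
ft_force: [-6.0, 0.6, 2.1]
grip_width: 0.0348
grip_force: 45.0
```

```bash
python3 e.py
```

```text
13.5 [ 0.5060532  -0.13459067  0.07362824] lat 0.5234166162545366 ax -0.015476948238310877 yaw -13.274971274359514 tilt [ 6.0e-04 -2.3e-03 -1.0e+00] [-5.95  0.58  2.15] [ 0.19  0.83 -0.08]
```

Contact with the keepers is mild (about 8 N vertically). I'll continue down.

Request:
arm_command --delta_rot '[[0,0,0],[0,0,0],[0,0,0]]' --delta_pos '[[0,0,0.001],[0,0,0.001],[0,0,0.001]]' --gripper '[1,1,1]'

```text
time: 13.75
position: [0.506, -0.1346, 0.0725]
tool_rot: [0.784, 0.621, -0.001, -0.001]
ft_force: [-5.3, 0.4, 0.3]
grip_width: 0.0347
grip_force: 45.0
```

Request:
arm_command --delta_rot '[[0,0,0],[0,0,0],[0,0,0]]' --delta_pos '[[0,0,0.001],[0,0,0.001],[0,0,0.001]]' --gripper '[1,1,1]'

```text
time: 14.0
position: [0.5061, -0.1345, 0.0713]
tool_rot: [0.784, 0.621, -0.001, -0.001]
ft_force: [-4.7, 0.3, -1.1]
grip_width: 0.0354
grip_force: 45.0
```

Request:
arm_command --delta_rot '[[0,0,0],[0,0,0],[0,0,0]]' --delta_pos '[[0,0,0.001],[0,0,0.001],[0,0,0.001]]' --gripper '[1,1,1]'

```text
time: 14.25
position: [0.5061, -0.1346, 0.0702]
tool_rot: [0.784, 0.621, -0.001, -0.001]
ft_force: [-4.8, 1.6, -3.1]
grip_width: 0.0356
grip_force: 45.0
```

Request:
arm_command --delta_rot '[[0,0,0],[0,0,0],[0,0,0]]' --delta_pos '[[0,0,0.001],[0,0,0.001],[0,0,0.001]]' --gripper '[1,1,1]'

```text
time: 14.5
position: [0.5061, -0.1346, 0.0691]
tool_rot: [0.784, 0.621, -0.001, -0.001]
ft_force: [-5.0, 1.4, -5.2]
grip_width: 0.0347
grip_force: 45.0
```

Request:
arm_command --delta_rot '[[0,0,0],[0,0,0],[0,0,0]]' --delta_pos '[[0,0,0.001],[0,0,0.001],[0,0,0.001]]' --gripper '[1,1,1]'

```text
time: 14.75
position: [0.5061, -0.1345, 0.0681]
tool_rot: [0.784, 0.621, -0.001, -0.001]
ft_force: [-5.4, 1.3, -5.7]
grip_width: 0.0349
grip_force: 45.0
```

```bash
python3 e.py
```

```text
14.75 [ 0.50607862 -0.13454498  0.06806967] lat 0.5234309348289141 ax -0.015426660216958045 yaw -13.265449327172567 tilt [ 6.0e-04 -2.5e-03 -1.0e+00] [-5.39  1.29 -5.73] [ 0.11  0.86 -0.06]
```

Request:
arm_command --delta_rot '[[0,0,0],[0,0,0],[0,0,0]]' --delta_pos '[[0,0,0.001],[0,0,0.001],[0,0,0.001]]' --gripper '[1,1,1]'

```text
time: 15.0
position: [0.5061, -0.1346, 0.067]
tool_rot: [0.784, 0.621, -0.001, -0.001]
ft_force: [-5.0, 0.8, -7.8]
grip_width: 0.035
grip_force: 45.0
```

Request:
arm_command --delta_rot '[[0,0,0],[0,0,0],[0,0,0]]' --delta_pos '[[0,0,0.0005],[0,0,0.0005],[0,0,0.0005]]' --gripper '[1,1,1]'

```text
time: 15.25
position: [0.5061, -0.1346, 0.0667]
tool_rot: [0.784, 0.621, -0.001, -0.001]
ft_force: [-4.6, 1.2, -6.7]
grip_width: 0.0352
grip_force: 45.0
```

Request:
arm_command --delta_rot '[[0,0,0],[0,0,0],[0,0,0]]' --delta_pos '[[0,0,0.0005],[0,0,0.0005],[0,0,0.0005]]' --gripper '[1,1,1]'

```text
time: 15.5
position: [0.5062, -0.1346, 0.0663]
tool_rot: [0.784, 0.621, -0.001, -0.001]
ft_force: [-5.3, 1.0, -7.0]
grip_width: 0.0351
grip_force: 45.0
```

Request:
arm_command --delta_rot '[[0,0,0],[0,0,0],[0,0,0]]' --delta_pos '[[0,0,0.0005],[0,0,0.0005],[0,0,0.0005]]' --gripper '[1,1,1]'

```text
time: 15.75
position: [0.5065, -0.1347, 0.0659]
tool_rot: [0.784, 0.621, -0.0, -0.001]
ft_force: [-4.1, 1.1, -7.5]
grip_width: 0.0348
grip_force: 45.0
```

Request:
arm_command --delta_rot '[[0,0,0],[0,0,0],[0,0,0]]' --delta_pos '[[0,0,0.0005],[0,0,0.0005],[0,0,0.0005]]' --gripper '[1,1,1]'

```text
time: 16.0
position: [0.5068, -0.1349, 0.0655]
tool_rot: [0.784, 0.621, -0.0, -0.0]
ft_force: [-5.2, 1.7, -6.8]
grip_width: 0.0351
grip_force: 45.0
```

Request:
arm_command --delta_rot '[[0,0,0],[0,0,0],[0,0,0]]' --delta_pos '[[0,0,0.0005],[0,0,0.0005],[0,0,0.0005]]' --gripper '[1,1,1]'

```text
time: 16.25
position: [0.5072, -0.1351, 0.0653]
tool_rot: [0.784, 0.621, 0.0, 0.0]
ft_force: [-5.1, 0.3, -7.0]
grip_width: 0.0351
grip_force: 45.0
```

Request:
arm_command --delta_rot '[[0,0,0],[0,0,0],[0,0,0]]' --delta_pos '[[0,0,0.0005],[0,0,0.0005],[0,0,0.0005]]' --gripper '[1,1,1]'

```text
time: 16.5
position: [0.5072, -0.1351, 0.0651]
tool_rot: [0.784, 0.621, 0.0, 0.0]
ft_force: [-4.2, 1.7, -3.2]
grip_width: 0.0351
grip_force: 45.0
```

Request:
arm_command --delta_rot '[[0,0,0],[0,0,0],[0,0,0]]' --delta_pos '[[0,0,0.0005],[0,0,0.0005],[0,0,0.0005]]' --gripper '[1,1,1]'

```text
time: 16.75
position: [0.5072, -0.1351, 0.0651]
tool_rot: [0.784, 0.621, 0.0, 0.0]
ft_force: [-5.1, 1.6, 0.2]
grip_width: 0.0349
grip_force: 45.0
```

```bash
python3 e.py
```

```text
16.75 [ 0.50719185 -0.13511737  0.06505389] lat 0.5246454570743371 ax -0.015729720804839482 yaw -13.273435259870705 tilt [-1.e-04  6.e-04 -1.e+00] [-5.11  1.61  0.24] [ 0.26  0.9  -0.05]
```

Request:
arm_command --delta_rot '[[0,0,0],[0,0,0],[0,0,0]]' --delta_pos '[[0,0,0.0005],[0,0,0.0008],[0,0,0.0008]]' --gripper '[1,1,1]'

```text
time: 17.0
position: [0.5072, -0.1351, 0.065]
tool_rot: [0.784, 0.621, 0.0, 0.0]
ft_force: [-7.2, 2.5, 5.6]
grip_width: 0.0346
grip_force: 45.0
```

Request:
arm_command --delta_rot '[[0,0,0],[0,0,0],[0,0,0]]' --delta_pos '[[0,0,0.0005],[0,0,0.0008],[0,0,0.0008]]' --gripper '[1,1,1]'

```text
time: 17.25
position: [0.5073, -0.1351, 0.0649]
tool_rot: [0.784, 0.621, 0.0, 0.001]
ft_force: [-7.5, 2.5, 10.8]
grip_width: 0.035
grip_force: 45.0
```

```bash
python3 e.py; python3 - <<'E'
from h import *
s=shot('scene')['pixels'];cv2.imwrite('pics/v6.png',cv2.resize(s[190:280,300:400],(660,594),interpolation=cv2.INTER_CUBIC))
E
```

```text
17.25 [ 0.50726177 -0.13514189  0.06488317] lat 0.5247191221932602 ax -0.01573763166499677 yaw -13.260248607986027 tilt [-4.0e-04  1.3e-03 -1.0e+00] [-7.5   2.54 10.78] [ 0.41  1.28 -0.02]
```

View pics/v6.png

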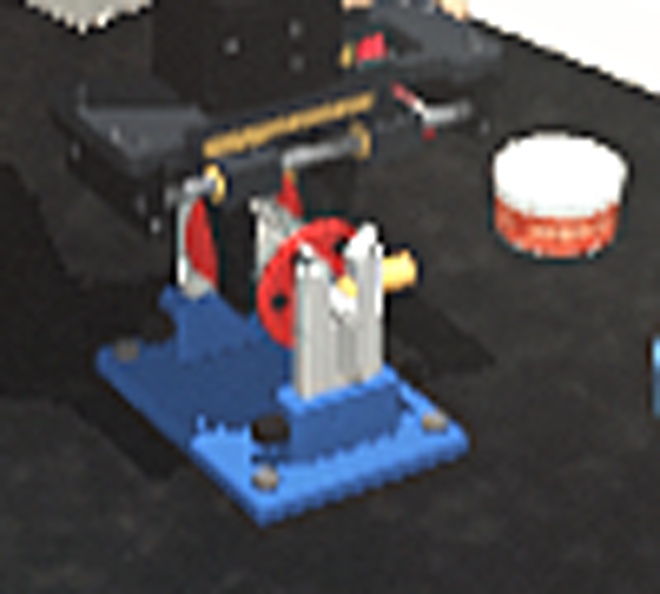

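The near axle end lies low in its slot with the brass keeper over it, and the drum looks level. The vertical force is about 15 N on hard floors. I'll ease off and release.

Request:
arm_command --delta_rot '[[0,0,0],[0,0,0],[0,0,0],[0,0,0],[0,0,0],[0,0,0],[0,0,0],[0,0,0],[0,0,0],[0,0,0]]' --delta_pos '[[0,0,0],[0,0,-0.001],[0,0,-0.0015],[0,0,-0.0015],[0,0,-0.0015],[0,0,-0.0015],[0,0,-0.0015],[0,0,-0.0015],[0,0,-0.0015],[0,0,-0.0015]]' --gripper '[1,1,1,-1,-1,-1,-1,-1,-1,-1]'

```text
time: 18.13
position: [0.5077, -0.1355, 0.0644]
tool_rot: [0.784, 0.621, 0.0, 0.001]
ft_force: [0.0, 1.1, 0.5]
grip_width: 0.0739
grip_force: 0.0
```

```bash
python3 e.py
```

```text
18.1333 [ 0.50767774 -0.13545451  0.06442374] lat 0.5251954960220044 ax -0.015947003415820497 yaw -13.268823593471712 tilt [-4.0e-04  1.4e-03 -1.0e+00] [0.03 1.1  0.53] [-0.06  0.05 -0.01]
```

Request:
arm_command --delta_rot '[[0,0,0],[0,0,0],[0,0,0],[0,0,0],[0,0,0],[0,0,0],[0,0,0],[0,0,0],[0,0,0],[0,0,0],[0,0,0],[0,0,0]]' --delta_pos '[[0,0,0],[0,0,0],[0,0,-0.01],[0,0,-0.025],[0,0,-0.05],[0,0,-0.08],[0,0,-0.11],[0,0,-0.14],[-0.03,0,-0.16],[-0.06,0,-0.18],[-0.06,0,-0.18],[-0.06,0,-0.18]]' --gripper '[-1,-1,-1,-1,-1,-1,-1,-1,-1,-1,-1,-1]'

```text
time: 19.13
position: [0.4937, -0.195, 0.2462]
tool_rot: [0.785, 0.62, 0.001, 0.002]
ft_force: [-0.5, 1.3, -0.8]
grip_width: 0.0871
grip_force: 0.0
```

```bash
python3 e.py; python3 - <<'E'
from h import *
c=shot('wrist')
u,v=map(int,proj(c,[.507,-.135,.09]));print(u,v)
r=red(c,(u-90,max(v-90,0),u+90,min(v+90,250)));print(r)
y=np.radians(-13.2);d=np.array([-np.sin(y),np.cos(y),0]);n=np.array([d[1],-d[0],0])
for s,ce in r:
    p=onz(c,s[0]+s[2]/2-.5,ce[1],.084);print(p,p@n,p@d)
k=c['pixels'][max(v-80,0):v+80,u-100:u+100];cv2.imwrite('pics/v7.png',cv2.resize(k,None,fx=3.6,fy=3.6,interpolation=cv2.INTER_CUBIC))
E
```

```text
19.1333 [ 0.49370463 -0.19500472  0.24617806] lat 0.525189909748387 ax -0.07711460208120396 yaw -13.423276483348879 tilt [-0.0012  0.0039 -1.    ] [-0.55  1.28 -0.84] [-0.06  0.05  0.07]
316 127
[([288, 93, 55, 9, 386], array([315.22797927,  96.45854922])), ([290, 151, 52, 11, 378], array([315.71957672, 156.67195767]))]
[ 0.51359295 -0.10255889  0.084     ] 0.5234426711284783 0.017430223286196835
[ 0.49878658 -0.16634481  0.084     ] 0.5235930729264118 -0.04805144909528608
```

View pics/v7.png

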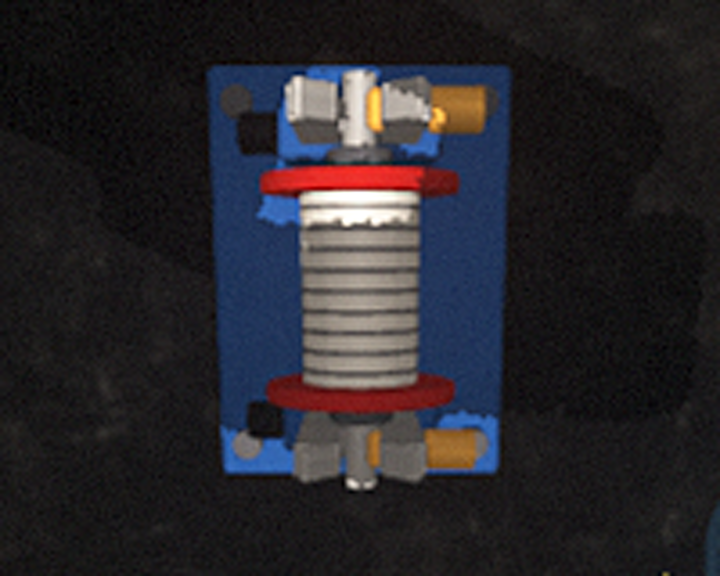

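The picture shows the drum centred in the cradle, with both axle ends in their slots at about (357,105) and (360,455) and the brass keepers over them. The gripper is clear. I'll hand in.

```bash
python3 -c "
from rig import robot
print(robot.hand_in())"
```

```text
the job is handed in; nothing more can be done
None
```

I lowered the drum into the cradle, pressed both axle ends past the keepers onto the slot floors with about 15 N of vertical push, let go and handed the job in at about 19 s; no verdict was returned, so I can't confirm a pass.

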